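# Sleeve on the expanding arbor, bolt started and held

## Robot

A 6-joint arm with a two-finger parallel gripper is mounted at the origin on the work surface. World frame = base frame: x ahead of the robot, y to its left, z up, the work surface at z = 0. Lengths are in m, angles in degrees, forces in N, time in s.
With the tool pointing down it reaches from about 0.375 to 0.75 m from the base axis. Payload 9 kg.
Tool frame: the origin (TCP) lies where the fingers leave the gripper's body, on its centre line; the fingertips stand 73 mm ahead of it and the grasp point (between the pads) lies 54 mm ahead of it (robot.tip_reach is the distance from the TCP to the fingertips, in m); z points along the fingers, y is the direction in which the jaws open and shut (so a half turn about z gives the same grasp; the last joint's range is limited). The gripper opens to 85 mm and grips with 20 to 120 N. Pads are 22 mm wide; open, the fingers measure 114 mm over their backs; the gripper's body (76 mm by 85 mm) begins 54 mm behind the grasp point. The pads swing forward as they close: fully open they stand 13 mm farther back than shut.
Start: joints at [60.693, 5.964, 5.575, 89.605, 0, 77.527], TCP at [0.174, 0.574, 0.304] pointing down, gripper open.
Joint ranges: [-171.21, 171.21], [-48.23, 106.86], [-62.78, 66.21], [-105.2, 120.99], [-86.42, 89.51], [-180, 180]. Speed limits (degrees/s): [127.2, 127.2, 147.25, 180, 180, 180].

## Interface

Orientations are given as [roll, pitch, yaw] about the fixed x, y, z axes, in that order (R = Rz(yaw) Ry(pitch) Rx(roll)).
In Python, from plant import robot gives the robot as it stands. Calls block until the motion is done:
- robot.move_pose(position, orientation): joint-space move of the TCP to a pose.
- robot.line_to(position, vel=0.15, rotation=None, guard=None): straight line of the TCP; rotation=None keeps the orientation; vel is the mean speed in m/s. With guard (N) it stops when the force on the tool has changed by that much, and returns True; else False.
- robot.goto_joints(angles): joint-space move.
- robot.set_gripper(opening): finger opening in m; the grip force is fixed at half the most; returns when the fingers have stopped.
- robot.pause(seconds).
- robot.ik(position, orientation): joint angles nearest the present ones, or None.
- robot.observe(): the state.
- robot.grab_frame(name): name is "side" or "top"; returns the picture (480x640x3 uint8, blue, green, red); there is no depth.
- robot.get_calibration(name): a dict with "vertical_fov" (degrees; the focal length in pixels is half the picture's height over the tangent of half this angle, whatever the lens; pixels are square), "cx", "cy" (the principal point, pixels), "k1" (the pictures are not rectified: a ray, as slopes to the right and down, at radius r is drawn at 1 + k1 r^2 times it, then the intrinsics apply), "rvec" (rotation vector, rad) and "tvec" (3), from world to camera coordinates, as OpenCV has them. Camera axes: x right, y down, z forward; pixel columns grow to the right and rows downward; lengths in m; the calibration is good to about 2 mm. A picture is of the moment at which its call begins. get_calibration takes no time and is no camera call.
A pose or a line that the arm cannot do raises robot.IKError and nothing moves.
- robot.job_done(): hands the job in, once; it reports no verdict.
The state is a dict: "time": time; "q": joint angles; "qvel": joint speeds; "joint_torque": joint torques, N m; "tool_pos": TCP position; "tcp_rot": TCP orientation; "ft_force": force on the tool from outside, world axes, zero at the start; "torque": the same for the moment, N m; "gripper_width": finger opening in m.
Only numpy, scipy, OpenCV 4.12 (cv2) and the standard library are available. Lean on these libraries where they do the work, as an engineer would, in place of code of your own. Each camera call takes 0.05 s, during which the arm holds its last target.

## Task

Push the graphite forming sleeve, brass end up, over the knob and fully home on the arbor's spigot. Then start the clamping bolt by its brass knob: turn it backward (counter-clockwise seen from above) until you feel the thread drop, then forward (clockwise) one full turn counted from the drop. Finish while still gripping the knob and holding the bolt there, and leave the jar, the rod pot and the paddle where they stand.

Things in the scene. Friction and masses are not known exactly. Their poses are not given: they have to be found in the camera images.
- sleeve: Loose graphite tube, dark, with a 10 mm brass band at its top end: outer diameter 56 mm, bore 43 mm, 50 mm tall, about 0.12 kg. It stands upright on the bench beside the arbor, left or right of it. Origin: centre of its lower end; z up along its axis.
- arbor: Fixed to the bench: grey plate 130 x 110 x 12 mm with an upright aluminium spigot at its centre, 40 mm diameter, up to 56 mm above the bench, its top 6 mm tapered to 30 mm. Origin: centre of the plate's underside, on the spigot's axis; z up. The sleeve slides over it with 1.5 mm clearance all round; home when it stands on the plate, 12 mm above the bench, its top at 62 mm.
- knob_top (a point): Centre of the top face of the clamping bolt's brass knob, on the spigot's axis. Round knurled knob 26 mm in diameter, 28 mm tall, red mark on top from centre to rim (x along it, z up). Top about 97 mm above the bench at first, about 86 mm once started one turn: always clear above the seated sleeve. Grip it from above across any diameter. Captive: it only turns and slides on the upright axis.
- bolt_turn (a joint): Rotation of bolt and knob in rad, growing clockwise seen from above (forward). 0 is where the thread drops. It starts at 0.5 to 1.4, on top of the thread's first turn, and must go back past 0. Turned forward before the drop it binds at about 2.3; farther back after the drop does no harm down to -2.6 (stop). Friction 0.03 N m keeps it where it is left.
- bolt_height (a joint): Height of the bolt in m; 0 resting at the very start of the thread (knob top 98 mm above the bench), negative downward. Right-hand thread, 6 mm per turn: turning back first raises it 1 mm per rad; past 0 it falls 6 mm by its own weight (0.15 kg) unless held up; then each forward turn lowers it 6 mm. Axial play 1 mm.
- jar: Bystander: amber glass jar of frit with a black lid, 68 mm diameter, 85 mm tall, origin at the centre of its underside, on the other side of the arbor from the sleeve. Leave alone.
- rod_pot: Bystander: terracotta pot with glass rods, 72 mm diameter, pot 100 mm and rods about 195 mm tall, origin at the centre of its underside. Leave alone.
- paddle: Bystander: graphite paddle lying on the bench, 230 mm long, up to 50 mm wide, 20 mm high, wooden handle towards its -x, origin 10 mm before the blade. Leave alone.
There are look-alikes about, which are no part of the job. Leave any blue look-alike of the sleeve alone.

How it is judged:
By the outcome, as a careful person would: the job done as asked, in the order asked, and still so for the second after the job is handed in, while the arm keeps its last pose, push and grip.
It also fails if it takes over 72 s, if anything falls off the work surface, if the arm or the gripper's body presses on something with over 40 N, if the wrist force passes 120 N, or if a joint passes its speed limit or range.

## Working session

There is one attempt and no reset: what is moved stays moved. The work goes in short steps, each a Python script; the robot and the scene stay as the last script left them, time stands still between calls to the robot, and variables do not carry over. Pictures are saved under pics/ and viewed, and the job is handed in when it is done.

```bash
ls -la; mkdir -p pics; python3 - <<'E'
from plant import robot
import cv2
for n in ("side","top"):
    cv2.imwrite(f"pics/{n}0.png",robot.grab_frame(n)); print(n,robot.get_calibration(n))
o=robot.observe(); print(o)
E
```

```text
total 12
drwxr-xr-x  3 agent agent 4096 Dec  7 14:56 .
drwxr-xr-x 23 root  root  4096 Dec  7 14:56 ..
drwxr-xr-x  2 agent agent 4096 Dec  7 14:56 pics
side {'vertical_fov': 52.42058344508034, 'cx': 319.82443879731505, 'cy': 242.18967732280043, 'k1': -0.06303060341719352, 'rvec': array([ 2.21007659, -0.57927555,  0.2671904 ]), 'tvec': array([-0.47909635,  0.26076488,  0.6866222 ])}
top {'vertical_fov': 46.66039456689486, 'cx': 324.1538721598861, 'cy': 242.41868826847133, 'k1': -0.06303737995200427, 'rvec': array([ 2.20078136, -2.16166899,  0.13633348]), 'tvec': array([-0.00484753,  0.57801724,  1.17816258])}
{'time': 0.1, 'q': array([ 6.06939985e+01,  5.99570722e+00,  5.53349629e+00,  8.96025620e+01,
       -1.58809969e-03,  7.75255485e+01]), 'qvel': array([-0.09617131,  0.05126012,  0.0218193 , -0.11351371, -0.08287496,
       -0.03424155]), 'joint_torque': array([ 7.24186568e-03, -5.58203924e+01,  5.04723787e+01,  1.28150743e-02,
       -2.02928727e-04,  9.73690248e-06]), 'tool_pos': array([0.17364858, 0.57412327, 0.30321384]), 'tcp_rot': array([-1.79936413e+02, -1.24406219e-02,  1.63168444e+02]), 'ft_force': array([-0.28075582,  0.85004957, -0.16235511]), 'torque': array([-2.33511543e-03,  5.82810602e-06, -5.36447487e-02]), 'gripper_width': 0.08559549559106118}
```

View pics/side0.png

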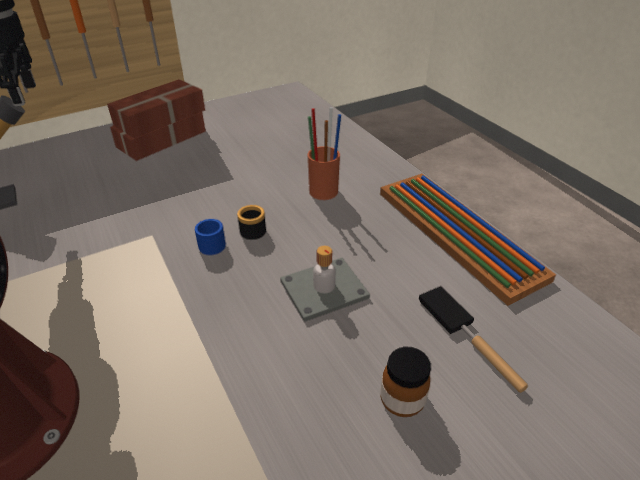

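View pics/top0.png

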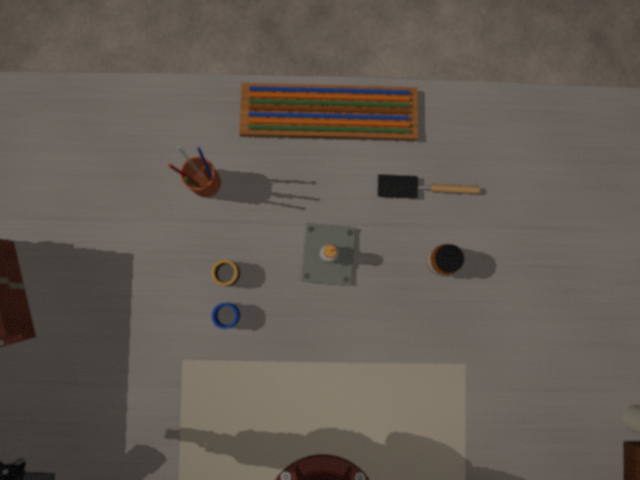

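The top view shows two candidate tubes: the brass-rimmed one at (226,273), which is dark at side view (252,222), and a blue one at (226,316). The dark graphite tube with the brass band fits the description. I'll confirm it in an enlarged crop.

```bash
cat > h.py <<'E'
import numpy as np, cv2
from plant import robot
def cal(n):
    c=robot.get_calibration(n); f=240/np.tan(np.radians(c['vertical_fov'])/2)
    K=np.array([[f,0,c['cx']],[0,f,c['cy']],[0,0,1]]); d=np.array([c['k1'],0,0,0.])
    R,_=cv2.Rodrigues(c['rvec']); return K,d,R,np.array(c['tvec'])
def ray(n,uv):
    K,d,R,t=cal(n); p=cv2.undistortPoints(np.array(uv,float).reshape(-1,1,2),K,d).reshape(-1,2)
    D=np.c_[p,np.ones(len(p))]@R; return -R.T@t, D
def onplane(n,uv,z):
    C,D=ray(n,uv); return C+D*((z-C[2])/D[:,2])[:,None]
def proj(n,P):
    K,d,R,t=cal(n); return cv2.projectPoints(np.array(P,float).reshape(-1,1,3),cv2.Rodrigues(R)[0],t,K,d)[0].reshape(-1,2)
def crop(img,u,v,h,s,name):
    c=img[max(0,v-h):v+h,max(0,u-h):u+h]; cv2.imwrite(name,cv2.resize(c,None,fx=s,fy=s,interpolation=cv2.INTER_CUBIC))
E
python3 - <<'E'
import cv2,numpy as np
t=cv2.imread('pics/top0.png'); s=cv2.imread('pics/side0.png')
f=lambda c:cv2.resize(c,(390,290),interpolation=cv2.INTER_CUBIC)
a=np.hstack([f(t[225:345,170:331]),f(t[210:300,285:406])]); b=np.hstack([f(s[190:270,180:287]),f(s[235:325,270:391])])
cv2.imwrite('pics/crop0.png',np.vstack([a,b]))
E
```

```text
(no output)
```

View pics/crop0.png

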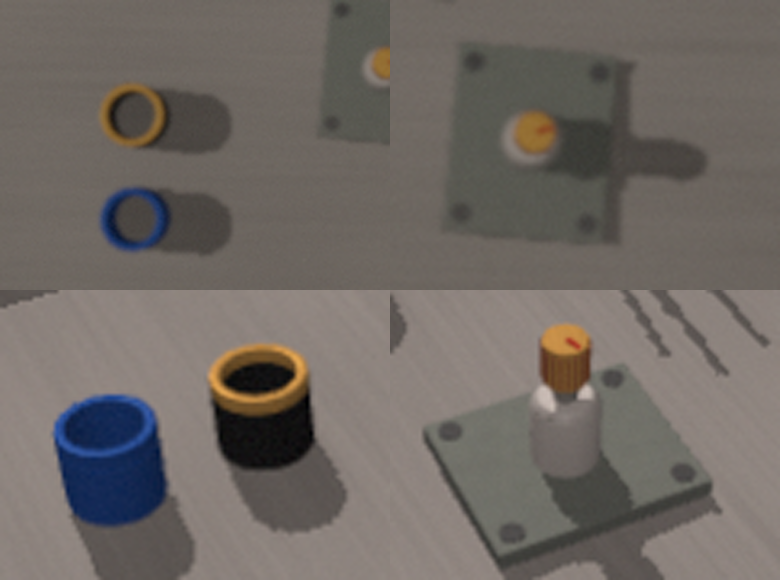

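The crop confirms it: the tube at top (226,273) is dark with a brass top band, so it is the sleeve standing brass end up. The other tube is all blue. Next I'll measure.

```bash
python3 - <<'E'
from h import *
for n,bs,bk in (("top",(200,250,252,298),(310,235,350,270)),("side",(230,195,275,245),(308,240,340,275))):
    im=cv2.imread(f'pics/{n}0.png'); hsv=cv2.cvtColor(im,cv2.COLOR_BGR2HSV)
    m=cv2.inRange(hsv,(5,110,70),(30,255,255))
    for nm,b in (("ring",bs),("knob",bk)):
        mm=np.zeros_like(m); mm[b[1]:b[3],b[0]:b[2]]=m[b[1]:b[3],b[0]:b[2]]
        cs,_=cv2.findContours(mm,cv2.RETR_CCOMP,cv2.CHAIN_APPROX_NONE)
        for c in cs:
            if len(c)<12: continue
            e=cv2.fitEllipse(c); z=0.05 if nm=="ring" else .097
            print(n,nm,len(c),cv2.boundingRect(c),np.round(e[0],2),np.round(e[1],2),onplane(n,[e[0]],z).round(4))
            # circle fit on plane
            P=onplane(n,c.reshape(-1,2),z); (A,_,_,_)=np.linalg.lstsq(np.c_[2*P[:,:2],np.ones(len(P))],(P[:,:2]**2).sum(1),rcond=None)
            print("   circ",A[:2].round(4),np.sqrt(A[2]+A[0]**2+A[1]**2).round(4))
# knob top in side: brighter
im=cv2.imread('pics/side0.png');hsv=cv2.cvtColor(im,cv2.COLOR_BGR2HSV)
print(hsv[246:272,324,:].tolist())
# plate holes & plate centre in top view
im=cv2.imread('pics/top0.png')
# holes approx by darkest near guess
g=cv2.cvtColor(im,cv2.COLOR_BGR2GRAY)
H=[]
for u,v in ((311,229),(350,232),(346,279),(307,276)):
    w=g[v-5:v+6,u-5:u+6].astype(float); w=np.clip(np.median(w)-8-w,0,None)
    yy,xx=np.mgrid[v-5:v+6,u-5:u+6]; H.append([(w*xx).sum()/w.sum(),(w*yy).sum()/w.sum()])
P=onplane("top",H,.012); print(np.round(H,1),P.round(4),P.mean(0).round(4))
print(np.diff(np.r_[P,P[:1]],axis=0).round(4))
E
```

```text
top ring 74 (212, 260, 26, 26) [224.48 272.2 ] [25.05 25.9 ] [[0.5085 0.2158 0.05  ]]
   circ [0.5086 0.2158] 0.0269
top ring 55 (214, 262, 21, 21) [224.17 272.19] [19.55 20.12] [[0.5085 0.2165 0.05  ]]
   circ [0.5086 0.2165] 0.0209
top knob 34 (324, 245, 13, 12) [329.79 250.54] [11.59 11.95] [[ 0.5547 -0.0047  0.097 ]]
   circ [ 0.5547 -0.0047] 0.012
side ring 67 (237, 205, 28, 20) [250.59 214.27] [18.94 26.79] [[0.5075 0.211  0.05  ]]
   circ [0.5078 0.2117] 0.0299
side ring 43 (240, 209, 22, 11) [250.48 213.77] [ 9.39 19.83] [[0.508  0.2127 0.05  ]]
   circ [0.5079 0.2129] 0.0176
side knob 54 (317, 246, 15, 21) [324.03 255.65] [15.2 21.4] [[ 0.5482 -0.0171  0.097 ]]
   circ [ 0.5484 -0.0167] 0.0202
[[17, 163, 195], [17, 160, 195], [17, 161, 195], [15, 164, 193], [12, 171, 183], [14, 167, 182], [17, 161, 195], [17, 160, 196], [17, 160, 185], [16, 164, 134], [16, 163, 111], [15, 168, 105], [16, 168, 108], [15, 163, 108], [15, 158, 110], [15, 164, 106], [15, 158, 110], [15, 160, 107], [15, 163, 108], [15, 161, 108], [14, 131, 101], [13, 50, 82], [15, 25, 81], [13, 27, 84], [11, 27, 103], [9, 27, 124]]
[[310.7 228.6]
 [350.1 232.3]
 [345.8 279. ]
 [306.6 275.5]] [[ 0.6097  0.0352  0.012 ]
 [ 0.6032 -0.0518  0.012 ]
 [ 0.5002 -0.0436  0.012 ]
 [ 0.5063  0.0424  0.012 ]] [ 0.5549 -0.0045  0.012 ]
[[-0.0065 -0.087   0.    ]
 [-0.1031  0.0082  0.    ]
 [ 0.0061  0.086   0.    ]
 [ 0.1035 -0.0072  0.    ]]
```

Arbor axis is at about (0.5548, -0.0046), with knob and plate holes agreeing. The sleeve is at about (0.5085, 0.216). Before moving I'll check wrist ranges.

```bash
python3 - <<'E'
from h import *
print(robot.tip_reach, robot.observe()['time'])
for y in (0,180): print(y, robot.ik([.5085,.216,.2],[180,0,y]), robot.ik([.5548,-.0046,.2],[180,0,y]))
for y in range(-180,181,30):
    q=robot.ik([.5548,-.0046,.15],[180,0,y]); print(y,None if q is None else np.round(q,1))
E
```

```text
0.0726 0.1
0 [   9.44783518   -1.97227423  -13.3299002    78.64237403    0.
 -170.55216482] [-13.98354711  -1.56074035 -12.9261608   78.63457955   0.
 166.01645289]
180 [  9.44783518  -1.97227423 -13.3299002   78.64237403   0.
   9.44783518] [-13.98354711  -1.56074035 -12.9261608   78.63457955   0.
 -13.98354711]
-180 [-14.   -0.2 -16.8  73.4   0.  -14. ]
-150 [-14.   -0.2 -16.8  73.4   0.  -44. ]
-120 [-14.   -0.2 -16.8  73.4   0.  -74. ]
-90 [ -14.    -0.2  -16.8   73.4    0.  -104. ]
-60 [ -14.    -0.2  -16.8   73.4    0.  -134. ]
-30 [ -14.    -0.2  -16.8   73.4    0.  -164. ]
0 [-14.   -0.2 -16.8  73.4   0.  166. ]
30 [-14.   -0.2 -16.8  73.4   0.  136. ]
60 [-14.   -0.2 -16.8  73.4   0.  106. ]
90 [-14.   -0.2 -16.8  73.4   0.   76. ]
120 [-14.   -0.2 -16.8  73.4   0.   46. ]
150 [-14.   -0.2 -16.8  73.4   0.   16. ]
180 [-14.   -0.2 -16.8  73.4   0.  -14. ]
```

```bash
python3 - <<'E'
from h import *
S=(.5085,.2162)
robot.move_pose([*S,.18],[180,0,180])
print('t',robot.observe()['time'])
robot.line_to([*S,.093],vel=.12,guard=12)
robot.set_gripper(.04)
o=robot.observe(); print(o['time'],o['tool_pos'],o['gripper_width'],o['ft_force'])
robot.line_to([*S,.22],vel=.15)
o=robot.observe(); print(o['time'],o['tool_pos'],o['gripper_width'],o['ft_force'])
cv2.imwrite('pics/side1.png',robot.grab_frame('side')); cv2.imwrite('pics/top1.png',robot.grab_frame('top'))
crop(cv2.imread('pics/side1.png'),260,190,75,4,'pics/side1c.png')
E
```

```text
t 1.9333
3.2083 [0.50931047 0.21631222 0.09440032] 0.054443729248113575 [-1.28995374 -1.37559378  5.71393995]
4.2083 [0.50801876 0.2161098  0.21878518] 0.05437686183523259 [ 0.6178899  -0.25657366 -1.54734007]
```

View pics/side1c.png

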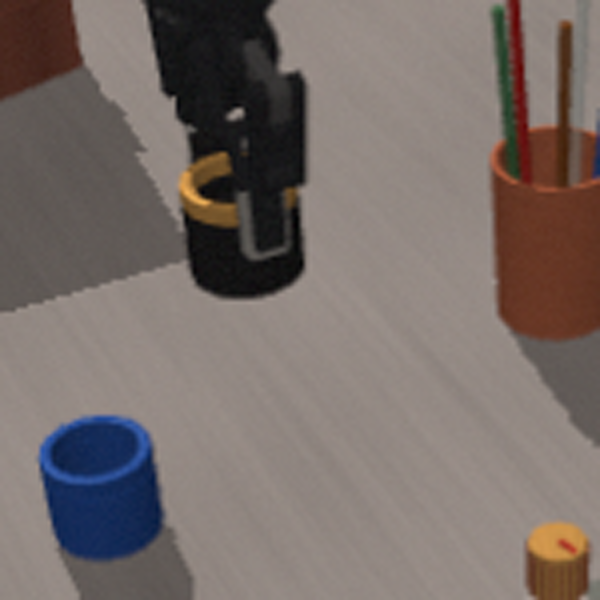

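The sleeve hangs upright in the jaws, brass end up (crop about (240,220)). I'll carry it over the knob and push it down with a force guard.

```bash
python3 - <<'E'
from h import *
A=(.5548,-.0046)
def st(s=''):
    o=robot.observe(); print(s,round(o['time'],2),o['tool_pos'].round(4),o['ft_force'].round(2),o['torque'].round(2),round(o['gripper_width'],4))
robot.line_to([*A,.226],vel=.16); st('above')
robot.pause(.2); st('above')
cv2.imwrite('pics/side2.png',robot.grab_frame('side'))
print(robot.line_to([*A,.166],vel=.08,guard=8)); st('knob in')
print(robot.line_to([*A,.112],vel=.04,guard=12)); st('down')
E
```

```text
above 5.87 [ 0.5547 -0.0039  0.226 ] [-0.34  0.4  -0.61] [0.03 0.   0.07] 0.0549
above 6.07 [ 0.5547 -0.0041  0.226 ] [ 0.13  0.66 -1.27] [ 0.05 -0.03  0.04] 0.0543
False
knob in 7.02 [ 0.5551 -0.0047  0.1665] [ 0.84  0.56 -1.65] [ 0.01 -0.02  0.03] 0.0547
False
down 8.52 [ 0.555  -0.0047  0.1123] [-0.01 -1.26 -0.46] [-0.03  0.03 -0.01] 0.0544
```

```bash
python3 - <<'E'
from h import *
A=(.5548,-.0046)
def st(s=''):
    o=robot.observe(); print(s,round(o['time'],2),o['tool_pos'].round(4),o['ft_force'].round(2),round(o['gripper_width'],4))
print(robot.line_to([*A,.102],vel=.02,guard=14)); st('down')
cv2.imwrite('pics/side3.png',robot.grab_frame('side'))
crop(cv2.imread('pics/side3.png'),325,260,70,4,'pics/side3c.png')
E
```

```text
True
down 8.9 [ 0.555  -0.0047  0.1064] [-1.82 -0.13  6.5 ] 0.0547
```

View pics/side3c.png

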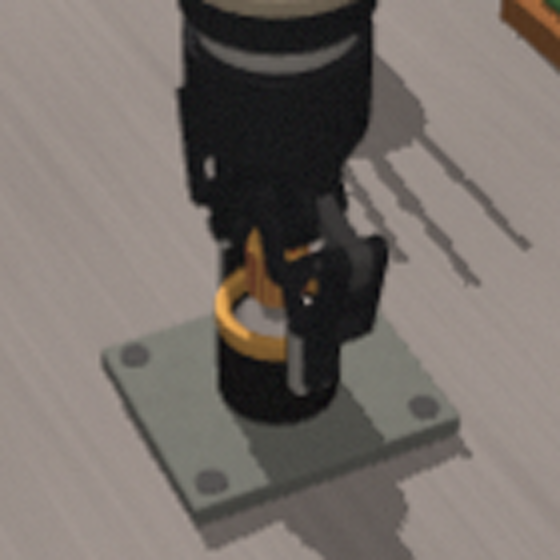

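The sleeve stands on the plate: TCP stopped at 0.1064, against an expected 0.106, and its bottom edge meets the plate all round. I'll release, rise and check.

```bash
cat >> h.py <<'E'
A=(.5548,-.0046)
def ft(n=8,dt=.01):
    F=[]
    for i in range(n):
        robot.pause(dt); o=robot.observe(); F.append(np.r_[o['ft_force'],o['torque']])
    return np.mean(F,0),np.std(F,0)
def st(s=''):
    o=robot.observe(); print(s,round(o['time'],2),o['tool_pos'].round(4),'yaw',round(o['tcp_rot'][2],1),'q6',round(o['q'][5],1),o['ft_force'].round(2),o['torque'].round(3),round(o['gripper_width'],4)); return o
E
python3 - <<'E'
from h import *
robot.set_gripper(.085); st('open')
robot.line_to([*A,.20],vel=.15); st('up')
cv2.imwrite('pics/side4.png',robot.grab_frame('side')); cv2.imwrite('pics/top4.png',robot.grab_frame('top'))
crop(cv2.imread('pics/side4.png'),325,270,60,5,'pics/side4c.png')
E
```

```text
open 9.37 [ 0.5545 -0.0045  0.1055] yaw 180.0 q6 -14.0 [0.43 0.02 0.26] [-0.016  0.016 -0.033] 0.0849
up 10.14 [ 0.5544 -0.0045  0.199 ] yaw 180.0 q6 -14.0 [-0.67 -0.57 -1.03] [0.028 0.031 0.004] 0.085
```

View pics/side4c.png

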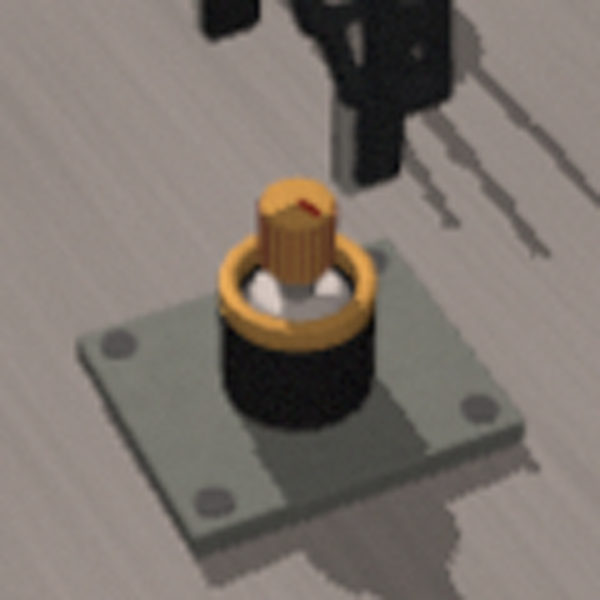

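The sleeve is seated and level, brass up, with its rim around crop (298,300). Now I'll grip the knob.

```bash
python3 - <<'E'
from h import *
robot.set_gripper(.05)
robot.move_pose([*A,.19],[180,0,-134]); o=st('rot')
F,s=ft(); print('base',F.round(2),s.round(2))
print(robot.line_to([*A,.149],vel=.1,guard=8)); st('down')
robot.set_gripper(.015); st('grip')
F,s=ft(); print('grip',F.round(2),s.round(2))
t=robot.observe()['time']
robot.line_to([*A,.1491],vel=.1,rotation=[180,0,-130]); o=st('turn 4'); print('dt',o['time']-t)
F,s=ft(); print(F.round(2))
E
```

```text
rot 11.47 [ 0.5549 -0.0046  0.1901] yaw -134.1 q6 -59.9 [0.24 0.66 0.31] [ 0.035  0.04  -0.019] 0.05
base [-0.03  0.04  0.27  0.    0.    0.01] [0.37 0.51 0.5  0.04 0.02 0.02]
False
down 12.1 [ 0.5547 -0.0046  0.149 ] yaw -134.0 q6 -60.0 [0.46 0.11 0.84] [-0.014  0.015  0.021] 0.0502
grip 12.45 [ 0.5553 -0.0047  0.1501] yaw -134.0 q6 -60.0 [-1.42 -0.27  6.43] [ 0.108  0.41  -0.035] 0.024
grip [-1.72  0.85  5.94  0.15  0.38  0.  ] [0.47 0.29 0.5  0.03 0.03 0.03]
turn 4 12.77 [ 0.5553 -0.0047  0.1501] yaw -130.0 q6 -64.0 [-1.14 -0.63  6.33] [0.125 0.318 0.047] 0.0238
dt 0.25
[-1.52  0.49  6.05  0.09  0.28  0.04]
```

Closing the jaws left about 6 N of downward bias with roughly 6 N/mm compliance, which is enough to feel the drop. I'll turn back in small steps, following the thread's rise.

```bash
python3 - <<'E'
from h import *
yaw=-130.; z=.1491
import json
while yaw<-26:
    yaw+=4; z+=.001*np.radians(4)
    robot.line_to([*A,z],vel=.1,rotation=[180,0,yaw]); F,s=ft(5)
    o=robot.observe(); print(round(o['time'],2),round(o['tcp_rot'][2],1),z.__round__(5),o['tool_pos'][2].round(5),F[2].round(2),F[5].round(3))
    if F[2]<2.5: print('DROP'); break
    if F[2]>15 or abs(F[5])>.5: print('odd'); break
E
```

```text
13.12 -126.0 0.14917 0.15024 5.58 0.075
13.42 -122.0 0.14924 0.15034 5.5 0.064
13.71 -118.0 0.14931 0.15038 5.34 0.045
14.0 -114.0 0.14938 0.15044 5.53 0.092
14.29 -110.0 0.14945 0.15051 5.87 0.072
14.58 -106.1 0.14952 0.15056 5.6 0.091
14.88 -102.0 0.14959 0.15067 5.34 0.036
15.17 -98.1 0.14966 0.15069 6.08 0.039
15.46 -94.1 0.14973 0.15071 5.79 0.026
15.75 -90.1 0.1498 0.1508 5.38 0.058
16.04 -86.2 0.14987 0.15085 5.83 0.049
16.33 -82.2 0.14994 0.1509 4.92 0.057
16.62 -78.2 0.15001 0.15092 5.5 0.06
16.92 -74.2 0.15008 0.15094 6.1 0.051
17.21 -70.3 0.15015 0.15088 5.21 0.073
17.5 -66.3 0.15022 0.1508 4.37 0.01
17.79 -62.3 0.15029 0.15058 1.7 0.033
DROP
```

```bash
python3 - <<'E'
from h import *
yaw=-62.; z=.15029
F,s=ft(5); print(F.round(2), robot.observe()['tool_pos'][2])
while yaw<-42:
    yaw+=4
    robot.line_to([*A,z],vel=.1,rotation=[180,0,yaw]); F,s=ft(5)
    o=robot.observe(); print(round(o['time'],2),round(o['tcp_rot'][2],1),z.__round__(5),o['tool_pos'][2].round(5),F.round(3))
E
```

```text
[ 6.7  -0.44  1.84 -0.08 -1.51  0.03] 0.15055994239609644
18.12 -58.3 0.15029 0.15026 [ 7.972 -0.8   -0.857 -0.099 -1.789  0.032]
18.42 -54.3 0.15029 0.1502 [ 8.492 -0.638 -1.481 -0.049 -1.85   0.035]
18.71 -50.3 0.15029 0.15023 [ 8.848e+00 -4.480e-01 -1.132e+00 -3.400e-02 -1.862e+00  6.000e-03]
19.0 -46.3 0.15029 0.15022 [ 9.176e+00 -3.990e-01 -9.510e-01 -5.000e-03 -1.866e+00  4.000e-02]
19.29 -42.3 0.15029 0.15023 [ 8.907 -0.558 -1.618  0.032 -1.884  0.042]
```

Fz fell from +5.5 N to -1.4 N, which is the bolt's own weight. It happened between yaw -70 and -57, centred near -64. At -42 the bolt hangs in my grip, so I'll lower it gently to feel the new seat.

```bash
python3 - <<'E'
from h import *
z=.15029
while z>.1415:
    z-=.0006
    robot.line_to([*A,z],vel=.02); F,s=ft(4); o=robot.observe()
    print(round(o['time'],2),round(z,4),o['tool_pos'].round(5),F[:3].round(2))
    if F[2]>3: print('seat'); break
E
```

```text
19.57 0.1497 [ 0.55573 -0.00466  0.1496 ] [ 8.9   0.34 -1.54]
19.86 0.1491 [ 0.55573 -0.00467  0.14901] [ 9.04 -0.24 -1.85]
20.14 0.1485 [ 0.55573 -0.00466  0.14843] [ 8.72  0.2  -1.7 ]
20.43 0.1479 [ 0.55574 -0.00464  0.14784] [ 8.82 -0.08 -1.22]
20.71 0.1473 [ 0.55574 -0.00466  0.14723] [ 8.79 -0.11 -1.14]
20.99 0.1467 [ 0.55573 -0.00465  0.14663] [ 8.82 -0.32 -1.28]
21.27 0.1461 [ 0.55573 -0.00466  0.14601] [ 8.9  -0.73 -2.04]
21.56 0.1455 [ 0.55577 -0.00468  0.14569] [7.97 0.07 0.4 ]
21.84 0.1449 [ 0.55577 -0.00469  0.14558] [5.77 0.51 5.16]
seat
```

The bolt dropped about 5.4 mm onto the next thread, as expected at roughly 22° past zero. The 9 N side load says my axis is about 1 mm off. I'll release, check the drop by camera, and regrip to measure the axis.

```bash
python3 - <<'E'
from h import *
st('before')
robot.set_gripper(.05); o=st('open')
cv2.imwrite('pics/side5.png',robot.grab_frame('side')); crop(cv2.imread('pics/side5.png'),325,265,60,5,'pics/side5c.png')
robot.line_to([*A,.1449],vel=.1)
robot.set_gripper(.015); robot.pause(.1)
P=np.mean([ (robot.pause(.01),robot.observe()['tool_pos'])[1] for _ in range(5)],0); F,s=ft(5); print(P.round(5),F.round(2))
n1=np.array([np.sin(np.radians(-134)),-np.cos(np.radians(-134))]); n2=np.array([np.sin(np.radians(-42)),-np.cos(np.radians(-42))])
print('c',np.linalg.solve([n1,n2],[n1@[.5553,-.0047],n2@P[:2]]))
st()
E
```

```text
before 21.84 [ 0.5558 -0.0047  0.1456] yaw -42.3 q6 -151.7 [6.47 0.19 4.63] [ 0.122 -1.233  0.049] 0.0239
open 22.22 [ 0.5542 -0.0045  0.1443] yaw -42.1 q6 -151.9 [ 0.41  0.2  -0.04] [-0.024  0.017  0.04 ] 0.0502
[ 0.55516 -0.00428  0.14532] [ 2.1   5.13  4.48  1.04 -0.37  0.  ]
c [ 0.55545335 -0.0045412 ]
 23.05 [ 0.5552 -0.0043  0.1453] yaw -42.0 q6 -152.0 [1.55 5.1  4.47] [ 1.037e+00 -3.500e-01 -1.000e-03] 0.0241
```

View pics/side5c.png

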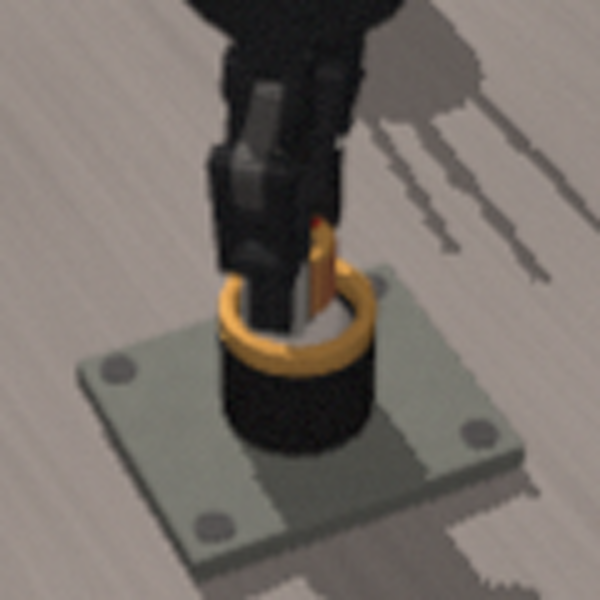

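```bash
cat >> h.py <<'E'
C=(.5557,-.0040)
E
python3 - <<'E'
from h import *
print(robot.observe()['tcp_rot'])
robot.set_gripper(.05)
z=.1455
robot.line_to([*C,z],vel=.1,rotation=[180,0,-25]); st('reg')
robot.set_gripper(.015); o=st('grip'); F,s=ft(5); print(F.round(2),o['tcp_rot'])
# forward 1st bit
yaw=-25.
for i in range(3):
    yaw-=10; z-=.000955*np.radians(10)
    robot.line_to([*C,z],vel=.1,rotation=[180,0,yaw]); F,s=ft(4); o=robot.observe()
    print(round(o['time'],2),o['tcp_rot'].round(2),o['tool_pos'].round(5),F.round(2))
E
```

```text
[-1.79930886e+02 -2.22010305e-02 -4.19790105e+01]
reg 23.87 [ 0.5556 -0.0041  0.1454] yaw -25.2 q6 -168.7 [-0.4   0.14  0.22] [-0.038  0.035  0.014] 0.0502
grip 24.22 [ 0.5556 -0.0041  0.1457] yaw -25.0 q6 -168.9 [-2.4  -0.53  4.37] [-0.181  0.464 -0.053] 0.0238
[-2.16 -1.11  3.66 -0.22  0.46 -0.05] [ 1.79979574e+02 -4.67064764e-03 -2.50480650e+01]
24.62 [ 1.7999e+02 -1.0000e-02 -3.4810e+01] [ 0.55567 -0.00409  0.14552] [-2.4  -1.38  4.98 -0.27  0.62 -0.09]
24.98 [ 1.7999e+02 -1.0000e-02 -4.4850e+01] [ 0.5557  -0.00407  0.14538] [-2.73 -1.37  5.25 -0.27  0.61 -0.11]
25.33 [ 1.800e+02 -1.000e-02 -5.483e+01] [ 0.55572 -0.00403  0.1452 ] [-2.99 -0.93  5.32 -0.24  0.61 -0.1 ]
```

```bash
python3 - <<'E'
from h import *
yaw=-55.; z=.1455-3*.000955*np.radians(10)
while yaw>-367:
    d=min(20,yaw+367); yaw-=d; z-=.000955*np.radians(d)
    robot.line_to([*C,z],vel=.1,rotation=[180,0,(yaw+180)%360-180]); F,s=ft(4); o=robot.observe()
    print(round(o['time'],2),round(yaw,1),round(o['tcp_rot'][2],1),round(o['q'][5],1),round(z,5),o['tool_pos'].round(5),F.round(2))
    z+=4e-5*(F[2]-3)
    if abs(F[5])>.6 or np.abs(F[:3]).max()>20: print('odd'); break
E
```

```text
25.87 -75.0 -74.8 -119.1 0.14467 [ 0.55575 -0.00401  0.14485] [-2.36 -1.33  5.59 -0.2   0.56 -0.06]
26.4 -95.0 -94.7 -99.2 0.14444 [ 0.55581 -0.00402  0.14454] [-1.77 -0.66  4.36 -0.17  0.34 -0.07]
26.93 -115.0 -114.8 -79.1 0.14416 [ 0.55585 -0.00401  0.14423] [-0.39 -0.79  3.29 -0.18  0.04 -0.04]
27.47 -135.0 -134.8 -59.1 0.14384 [ 0.55588 -0.00408  0.14389] [ 0.75 -0.88  2.98 -0.26 -0.19 -0.06]
28.0 -155.0 -154.8 -39.1 0.1435 [ 0.55586 -0.00411  0.14355] [ 1.51 -1.7   1.92 -0.41 -0.41 -0.04]
28.53 -175.0 -174.8 -19.1 0.14313 [ 0.55585 -0.00412  0.1432 ] [ 2.25 -2.87  1.65 -0.61 -0.55 -0.09]
29.07 -195.0 165.2 0.9 0.14274 [ 0.55585 -0.00417  0.1429 ] [ 2.56 -3.    3.16 -0.82 -0.53 -0.06]
29.6 -215.0 145.2 20.9 0.14241 [ 0.55581 -0.00417  0.14255] [ 2.75 -4.21  3.68 -0.97 -0.53 -0.05]
30.13 -235.0 125.2 40.9 0.1421 [ 0.55577 -0.00418  0.1422 ] [ 2.65 -4.63  3.67 -1.   -0.5  -0.05]
30.67 -255.0 105.2 60.9 0.1418 [ 0.55576 -0.0042   0.1419 ] [ 2.22 -4.86  3.53 -1.01 -0.47 -0.07]
31.2 -275.0 85.2 80.9 0.14149 [ 0.55574 -0.00423  0.14157] [ 2.4  -4.5   3.59 -1.05 -0.45 -0.07]
31.73 -295.0 65.2 100.9 0.14118 [ 0.5557  -0.00424  0.14126] [ 1.72 -4.85  3.58 -1.08 -0.39 -0.07]
32.27 -315.0 45.2 120.9 0.14087 [ 0.55563 -0.00422  0.1409 ] [ 1.59 -5.06  3.6  -1.06 -0.36 -0.05]
32.8 -335.0 25.3 140.8 0.14056 [ 0.55559 -0.00415  0.14056] [ 1.46 -5.02  3.2  -1.08 -0.3  -0.05]
33.33 -355.0 5.3 160.8 0.14023 [ 0.55556 -0.00413  0.14021] [ 0.21 -5.14  3.98 -1.13 -0.12 -0.06]
33.73 -367.0 -6.6 172.7 0.14007 [ 0.55557 -0.00407  0.14003] [ 0.52 -5.07  3.69 -1.11 -0.1  -0.06]
```

All clean: about 320° from the drop, with 0.06 N·m of torque and a steady descent. I'll release, rise for a camera check of the mark, then regrip for the last 40°.

```bash
python3 - <<'E'
from h import *
robot.set_gripper(.05); st('open')
robot.line_to([*C,.20],vel=.15); st('up')
cv2.imwrite('pics/side6.png',robot.grab_frame('side'))
for n,zt in (('side4',.097),('side6',.0868)):
    im=cv2.imread(f'pics/{n}.png'); hsv=cv2.cvtColor(im,cv2.COLOR_BGR2HSV)
    top=proj('side',[[*C,zt]])[0]; u,v=top.round().astype(int); sub=im[v-9:v+10,u-11:u+12].astype(float); h=hsv[v-9:v+10,u-11:u+12]
    yy,xx=np.mgrid[v-9:v+10,u-11:u+12]
    red=((h[...,0]<9)|(h[...,0]>170))&(h[...,1]>150)&(h[...,2]>90); bright=(h[...,2]>150)&(h[...,1]>110)&(h[...,0]<30)
    pts=np.c_[xx[red],yy[red]]; P=onplane('side',pts,zt)[:,:2]
    tm=bright|red; cen=np.array([xx[tm].mean(),yy[tm].mean()]); cw=onplane('side',[cen],zt)[0,:2]; d=P.mean(0)-cw
    print(n,'proj',top.round(1),'topcentre px',cen.round(1),'rows',yy[tm].min(),yy[tm].max(),'world',cw.round(4),'red n',len(pts),pts.mean(0).round(1),'ang',np.degrees(np.arctan2(d[1],d[0])).round(1),'rad',np.hypot(*d).round(4))
a=cv2.resize(cv2.imread('pics/side4.png')[230:300,290:360],(390,390),interpolation=cv2.INTER_CUBIC)
b=cv2.resize(cv2.imread('pics/side6.png')[230:300,290:360],(390,390),interpolation=cv2.INTER_CUBIC)
cv2.imwrite('pics/cmp6.png',np.hstack([a,b]))
E
```

```text
open 34.1 [ 0.5554 -0.0036  0.1396] yaw -6.9 q6 173.0 [-0.52 -0.82  1.12] [-0.021  0.034 -0.011] 0.0499
up 34.65 [ 0.5556 -0.0039  0.1995] yaw -7.0 q6 173.1 [-0.4  -0.01  0.15] [-0.007  0.061  0.013] 0.0504
side4 proj [324.  249.8] topcentre px [324.4 250.6] rows 246 259 world [ 0.5552 -0.0062] red n 5 [326.6 251.2] ang -53.4 rad 0.004
side6 proj [324.  254.2] topcentre px [324.2 255.3] rows 250 262 world [ 0.5547 -0.0065] red n 4 [325.5 252. ] ang 45.8 rad 0.0088
```

View pics/cmp6.png

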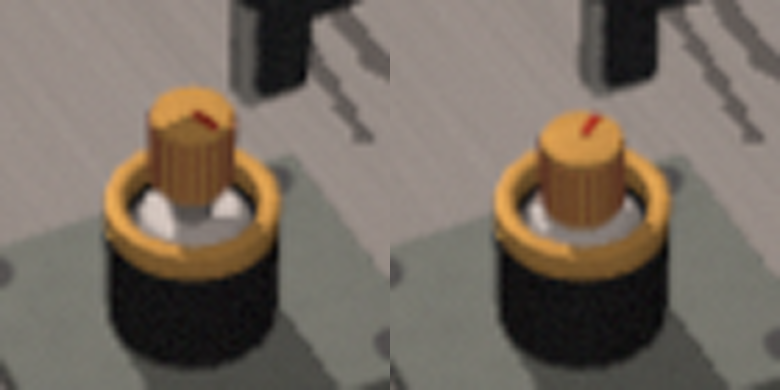

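```bash
python3 - <<'E'
from h import *
def ang(n,a,b,z):
    P=onplane(n,[a,b],z)[:,:2]; d=P[1]-P[0]; return np.degrees(np.arctan2(d[1],d[0])).round(1),np.hypot(*d).round(4)
k=390/70
for nm,pts,z in (('4',[(195,110),(217,128)],.097),('6',[(192,135),(210,117)],.0868)):
    print(nm,ang('side',*[(u/k+290-.4,v/k+230-.4) for u,v in pts],z))
print('top0',ang('top',(285+(530-390)/3.22,210+133/3.22),(285+(552-390)/3.22,210+127/3.22),.097))
for w in (60,50,40): 
    c=proj('side',[[.5557,-.004,.0868],[.5557+.013*np.cos(np.radians(w-90)),-.004+.013*np.sin(np.radians(w-90)),.0868]]); print(w-90,c.round(1).tolist())
E
```

```text
4 (np.float64(-80.9), np.float64(0.0106))
6 (np.float64(26.9), np.float64(0.0101))
top0 (np.float64(-73.6), np.float64(0.0145))
-30 [[324.0, 254.2], [331.6, 254.3]]
-40 [[324.0, 254.2], [331.5, 255.2]]
-50 [[324.0, 254.2], [331.2, 256.0]]
```

The mark has turned about 256° ± 9° clockwise from its start, against 250° by wrist count, so the grip has not slipped. I'll regrip for the last 40°.

```bash
python3 - <<'E'
from h import *
D=(.5556,-.0042)
robot.move_pose([*D,.19],[180,0,160])
z=.1406
print(robot.line_to([*D,z],vel=.1,guard=8)); st('at')
robot.set_gripper(.015); o=st('grip'); y0=o['tcp_rot'][2]; F,s=ft(5); print(F.round(2))
yaw=160.
for i in range(4):
    yaw-=10; z-=.000955*np.radians(10)
    robot.line_to([*D,z],vel=.1,rotation=[180,0,yaw]); F,s=ft(4); o=robot.observe()
    print(round(o['time'],2),round(o['tcp_rot'][2]-y0,2),o['tool_pos'].round(5),F.round(2))
cv2.imwrite('pics/side7.png',robot.grab_frame('side')); crop(cv2.imread('pics/side7.png'),325,260,60,5,'pics/side7c.png')
E
```

```text
False
at 37.81 [ 0.5557 -0.0042  0.1408] yaw 160.0 q6 6.1 [ 0.15 -0.1   0.24] [ 0.041 -0.03  -0.031] 0.0499
grip 38.16 [ 0.5561 -0.0044  0.1417] yaw 160.0 q6 6.1 [-1.9  -0.62  7.15] [-0.083  0.38  -0.009] 0.0238
[-1.37 -0.4   6.28 -0.09  0.34  0.  ]
38.56 -10.02 [ 0.5561  -0.00445  0.14157] [-1.74 -0.94  6.13 -0.15  0.38 -0.07]
38.92 -20.02 [ 0.55604 -0.00447  0.14137] [-2.3  -0.82  6.72 -0.23  0.44 -0.07]
39.27 -30.02 [ 0.55602 -0.00454  0.14125] [-2.65 -1.45  6.32 -0.21  0.5  -0.08]
39.63 -40.03 [ 0.55596 -0.00458  0.14107] [-2.49 -1.27  6.77 -0.29  0.61 -0.1 ]
```

View pics/side7c.png

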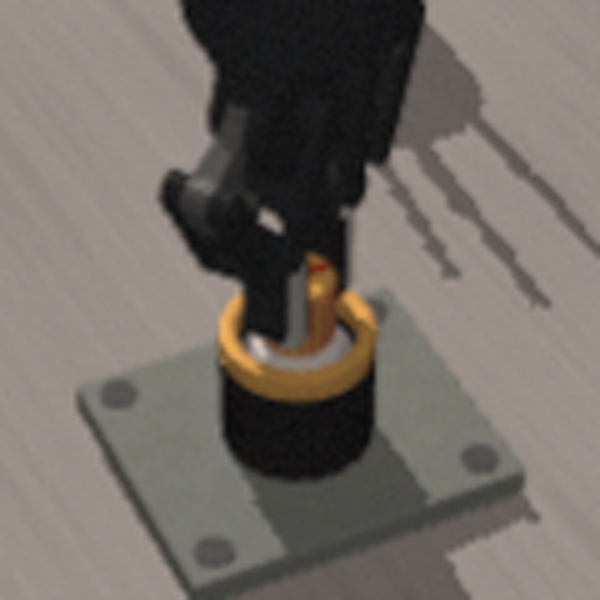

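View pics/side7.png

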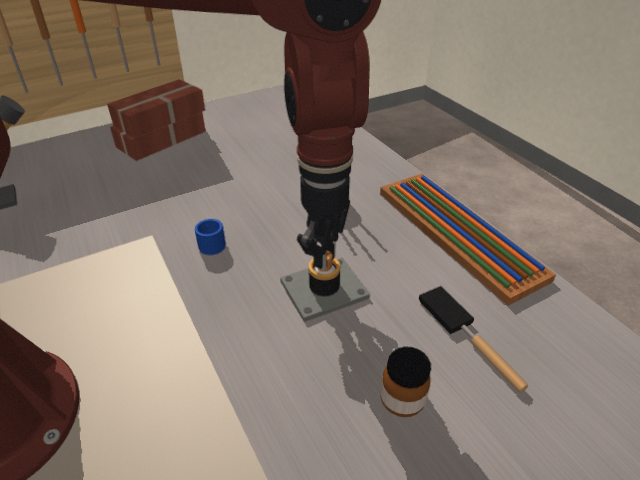

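```bash
python3 - <<'E'
from h import *
robot.pause(.3)
t=robot.grab_frame('top'); cv2.imwrite('pics/top8.png',t); st('final'); 
E
```

```text
final 40.03 [ 0.5559 -0.0046  0.1411] yaw 120.0 q6 46.1 [-3.13 -1.9   7.2 ] [-0.315  0.623 -0.046] 0.0239
```

View pics/top8.png

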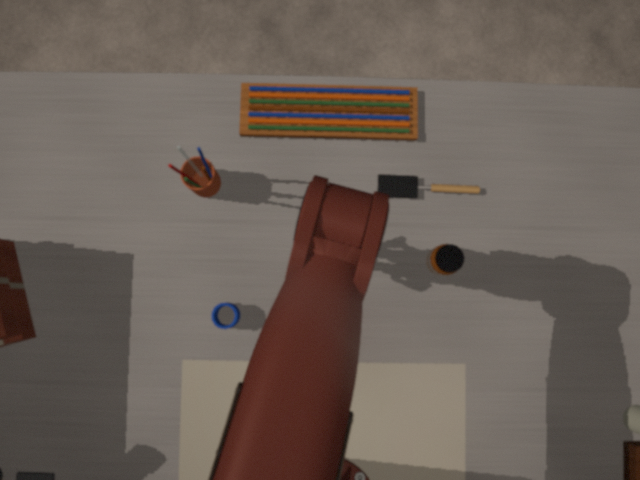

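The top view shows the rod pot (201,178), paddle (398,187), jar (447,259) and blue tube (226,316) where they were at the start. The gripper is still closed on the knob, so I'm handing the job in.

```bash
python3 - <<'E'
from h import *
robot.job_done(); st('done')
E
```

```text
the job is handed in; nothing more can be done
the job is handed in; nothing more can be done
```

I pushed the sleeve home on the spigot, brass end up, and started the bolt one full turn forward from the drop. I handed the job in at about 40 s, with the knob still gripped.

**Sleeve:** The push stopped with the gripper at 0.1064 m, against 0.106 expected for a sleeve standing on the plate. The side view showed it seated and level.

**Drop:** I turned the knob back about 70°, pressing down lightly, until the upward force faded from about 5.5 N to -1.4 N, the bolt's own weight. Turned about 22° past that point and lowered, it met the next thread about 5.4 mm down, as expected.

**Forward turn:** I then turned forward to 360° from the drop, with two regrips, one before starting forward and one at about 320°. The torque stayed low, at about 0.05–0.1 N·m. A camera check of the red mark at that second regrip gave about 256° ± 9° of net turn, against 250° by wrist count.

**Checks that were less clear:**
- **Drop angle:** the force faded over about 15° rather than at one angle. I took the middle, so the zero is uncertain by about 6°.
- **Knob axis:** my first estimate was about 1 mm off and put up to 9 N sideways on the bolt. I re-measured it and regripped before turning forward.
- **At hand-in:** about 7 N of downward push on the thread remained.

The jar, rod pot, paddle and blue look-alike appear unmoved in the last top view.

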